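# Take up a ratchet side clamp by four clicks and hold it

## Task

Take the loose operating bar out of its cradle and push its thin end right through the eye of the ratchet side clamp on the fixture plate, until the bar's collar is up against the boss. Then swing the bar anticlockwise (seen from above) until the ratchet has clicked four times, no more, and finish still gripping the bar there in the eye and holding it steady just past the fourth click, before the fifth, so that the bar and not the pawl carries the spring load while the frame is being clamped. Leave everything else where it is.

Things in the scene. Friction and masses are not known exactly. Their poses are not given: they have to be found in the camera images.
- bar: Loose steel operating bar, 240 mm, 0.3 to 0.45 kg, level in its cradle. Origin on its axis at the middle of the dark ribbed grip; x runs along the bar to the nose. Grip: 22 mm thick, x = -55 to 55 mm. Bright shank: 12 mm thick, x = 55 to 175 mm, then a nose tapering to 6 mm at x = 185. A 21 mm collar at x = 123 to 129 mm stops against the boss when the bar is home. Balance point about x = 35 mm
- bar_grip (a point): Where to take the bar, on its axis 25 mm in front of the middle of its grip (x = +25 mm; 160 mm behind the tip of the nose); jaws close across the 22 mm grip, from above. The bar lifts straight up out of the cradle
- bar_nose (a point): The end of the bar's tapered nose, on the bar's axis
- cradle: Fixed aluminium cradle under the bar: base 190 x 50 x 6 mm and two V-notched uprights 10 mm thick and 40 mm wide, at x = -42 mm (under the grip's rear) and x = 100 mm (under the shank). Origin on the table under the middle of the bar's grip; the bar's axis lies 45 mm up, along the cradle's x. It stands at the robot's left or right, the nose end farther from the robot
- eye_mouth (a point): Centre of the eye's mouth, 80 mm above the table; its x axis is level and points into the bore. The eye is a hole 16 mm across, chamfered 3 mm at the mouth, right through a steel boss 44 mm long along the bore, 36 mm wide, 38 mm high, on the ratchet's shaft. The mouth faces roughly towards the robot, and turns with the ratchet
- ratchet_axis (a point): Point on the ratchet's upright turning axis, 22 mm inside the mouth of the eye and at its height, 80 mm above the table; it does not turn. A return spring (0.6 N m/rad from 0), friction (0.28 N m) and the pawl resist the turning, in all up to about 1.3 N m
- ratchet (a joint): Ratchet angle, rad, growing anticlockwise seen from above, its only free way. 24 saw teeth, 0.262 rad (15 degrees) each. 0: pawl behind the first tooth; starts at 0.02 to 0.15. Resistance climbs before each click and drops at it: clicks at about 0.21, 0.47, 0.73, 1.00 (fourth), 1.26. Let go, it falls back to the last tooth (fourth: 1.047); a click too many cannot be undone
- fixture: Fixed black plate, 12 mm thick, with the ratchet side clamp and beyond it a 160 mm aluminium frame and four opened toggle clamps (130 mm high). Origin on the table under the ratchet's axis; x points to the frame. With the ratchet at 0 the eye's x axis is 0.60 rad clockwise of it. On the robot's side of the ratchet nothing is over 55 mm high but the boss (99 mm, screw on top to 108 mm)
- capscrew: bystander, a loose black socket cap screw lying down, 68 mm long, head 18 mm across; origin under its head's end
- hexkey: bystander, an L-shaped black hex key lying flat, 125 by 40 mm, 8 mm thick; origin under the middle of its long arm
- stepblock: bystander, a black steel step block like a small staircase, 48 x 30 mm, 40 mm high; origin under its centre
- dowel: bystander, a plain steel dowel lying down, 90 mm long, 16 mm thick, with no collar and no grip; origin under its middle
- toolholder: bystander, a steel taper tool holder standing on its nose, 63 mm across, 135 mm high; origin under its centre
- oilbottle: bystander, a white plastic bottle, 60 mm across, 170 mm high; origin under its centre
- brush: bystander, a chip brush lying down along its own x axis; origin under its middle

How it is judged (in metres and radians):
On the way, in this order (a step that is already met when the one before it is completed fails the run):
1. the gripped bar is through the eye up to its collar, before the first click (x of bar_nose in the frame of eye_mouth between 0.05 and 0.062 m and y of bar_nose in the frame of eye_mouth between -0.008 and 0.008 m and z of bar_nose in the frame of eye_mouth between -0.008 and 0.008 m and angle between the x axis of bar and the x axis of eye_mouth, either way round below 0.2 rad and contact force between the fingers and bar above 10 N and value of joint ratchet below 0.2 rad), for 0.1 s.
2. with the bar in the eye, the ratchet has clicked four times (x of bar_nose in the frame of eye_mouth between 0.05 and 0.062 m and y of bar_nose in the frame of eye_mouth between -0.008 and 0.008 m and z of bar_nose in the frame of eye_mouth between -0.008 and 0.008 m and angle between the x axis of bar and the x axis of eye_mouth, either way round below 0.2 rad and contact force between the fingers and bar above 10 N and value of joint ratchet between 1.067 and 1.249 rad), for 0.2 s.
At the end, for the whole second after the job is handed in: Bar through the eye to its collar (nose 50 to 62 mm past the mouth), gripped (over 10 N) and held still with the ratchet between 1.067 and 1.249 rad: lifted off the fourth tooth, the fifth not reached; the bar loads the eye (over 1.5 N) and the fingers do not touch the clamp (all of step 2 and velocity of joint ratchet between -0.05 and 0.05 rad/s and contact force between bar and fixture above 1.5 N and contact force between the fingers and fixture below 1 N); the arm keeps its last pose, push and grip.
It fails at once if a fifth click (value of joint ratchet above 1.289 rad).
It fails at once if a bystander disturbed (distance of any of capscrew, hexkey, stepblock, dowel, toolholder, oilbottle, brush from where it was at the start of the episode above 0.02 m).
It also fails if it takes over 72 s, if anything falls off the work surface, if the arm or the gripper's body presses on something with over 40 N, if the wrist force passes 120 N, or if a joint passes its speed limit or range.

## Robot

A 6-joint arm with a two-finger parallel gripper is mounted at the origin on the work surface. World frame = base frame: x ahead of the robot, y to its left, z up, the work surface at z = 0. Lengths are in mm, angles in rad, forces in N, time in s.
With the tool pointing down it reaches from about 225 to 875 mm from the base axis. Payload 3.4 kg.
Tool frame: the origin (TCP) lies on the mounting face of the last link; the fingertips stand 173 mm ahead of it and the grasp point (between the pads) lies 155 mm ahead of it; z points along the fingers, y is the line along which they close (so a half turn about z gives the same grasp; the last joint's range is limited). The gripper opens to 85 mm and grips with 20 to 120 N. Pads are 22 mm wide; open, the fingers measure 114 mm over their backs; the gripper's body (76 mm by 85 mm) begins 54 mm behind the grasp point. The pads swing forward as they close: fully open they stand 13 mm farther back than shut.
Start: joints at [0.988, 0.276, 1.505, -0, 1.361, -0.121], TCP at [256.209, 514.783, 404.728] pointing down, gripper open.
Joint ranges: [-2.89, 2.89], [-0.75, 2.08], [0.22, 2.7], [-1.18, 4.32], [0.11, 2.71], [-2.7, 2.7]. Speed limits (rad/s): [2.57, 2.57, 3.14, 3.14, 3.14, 3.14].

## Interface

Orientations are given as a unit quaternion [w, x, y, z].
In Python, from plant import env gives the robot as it stands.
- The arm moves only by the tool move_arm, never from a script. Its argument "motion" is a list of rows, each an object of numbers: "dx", "dy", "dz": the shift along the tool's x, y, z in m; "spin": the turn about the tool's z in rad; "claw": the opening, from -1 (shut) to 1 (fully open), so that 0 is half open. A call has 1 to 5 rows; each row is the pose to reach, as a shift and turn from the pose commanded when the call began, along the tool's axes at that moment; what a row does not reach only later rows make up. A row lasts 1/10 s, in which the tool goes at most 50 mm and 8.59 degrees, less where a joint would pass 70% of its speed; a pose out of reach is approached as far as the arm can. A call with a gripper value outside its range is refused whole. The fingers move at their own pace and stop on an object; "newtons" is the grip in N (left out, the last holds). Time passes only in rows, so rows that repeat a pose let the fingers close. It gives the time, the measured TCP pose, the force, the opening and the grip force at its end, in the units of the state.
- env.get_obs(): the state, without advancing time (a new reading comes with each control period).
- env.read_camera(name): name is "side" or "top" or "wrist"; returns the picture (420x560x3 uint8, blue, green, red); there is no depth.
- env.calibration(name): a dict with "camera_matrix" (3x3 intrinsics, pixels), "world_to_cam" (4x4, takes a point from world to camera coordinates). Camera axes: x right, y down, z forward; pixel columns grow to the right and rows downward; lengths in mm; the calibration is good to about 2 mm. A picture is of the moment at which its call begins: read the wrist's pose just before it. calibration takes no time and is no camera call; for the wrist camera it gives the pose at the moment of the call.
- env.hand_in(): hands the job in; it is judged then, once.
The state is a dict: "clock": time; "joints": joint angles; "qvel": joint speeds; "joint_torque": joint torques, N m; "tcp_pos": TCP position; "tool_rot": TCP orientation; "ft_force": force on the tool from outside, world axes, zero at the start; "moment": the same for the moment, N m; "width": finger opening in mm; "gripper_force": force on a finger pad.
Only numpy, scipy, OpenCV 4.12 (cv2) and the standard library are available. Lean on these libraries where they do the work, as an engineer would, in place of code of your own. Each camera call takes 0.05 s, during which the arm holds its last target. There are 200 camera calls.

## Working session

There is one attempt and no reset: what is moved stays moved. The work goes in short steps, Python scripts to look and compute and a tool call to move; the robot and the scene stay as the last step left them, time stands still between calls to the robot, and variables do not carry over. Pictures are saved under pics/ and viewed, at most 10 in all, crops included, and the job is handed in when it is done.

Besides the shell and the picture viewer there is one more tool, called after "Call:" in YAML: its name, and indented under it one key for each argument. move_arm: Moves the arm, as the interface text tells. Its arguments: {"type":"object","properties":{"motion":{"type":"array"},"newtons":{"type":"number"}},"required":["motion"]}

```bash
mkdir -p pics; ls; python3 - <<'E'
from plant import env
import cv2
o=env.get_obs(); print(o)
for n in("top","side"):
    im=env.read_camera(n); cv2.imwrite(f"pics/{n}0.png",im); c=env.calibration(n); print(n,c)
E
```

```text
pics
{'clock': 0.0, 'joints': array([ 9.87985527e-01,  2.76589170e-01,  1.50615026e+00, -5.29742241e-06,
        1.36069192e+00, -1.21009711e-01]), 'qvel': array([-1.25071626e-03, -7.13198504e-04,  1.66565046e-04,  4.34523976e-04,
       -7.46073462e-05, -2.65740338e-04]), 'joint_torque': array([ 2.63092465e-03, -4.16768968e+01, -2.45807701e+01,  2.65468952e-04,
        1.05914837e-02, -7.85765991e-06]), 'tcp_pos': array([256.08720762, 514.58034424, 403.83591474]), 'tool_rot': array([-3.14460653e-04,  2.28853624e-01,  9.73460412e-01, -8.63900293e-04]), 'ft_force': array([ 0.34229463, -0.04250304, -0.66065823]), 'moment': array([-0.01677359, -0.08006202, -0.01574943]), 'gripper_force': 0.0, 'width': 85.34474533220019}
top {'camera_matrix': array([[459.9727667 ,   0.        , 271.40460989],
       [  0.        , 459.9727667 , 206.82870592],
       [  0.        ,   0.        ,   1.        ]]), 'world_to_cam': array([[-1.76480432e-02, -9.99763779e-01,  1.26858952e-02,
        -3.94662391e+01],
       [-9.82142668e-01,  1.49572893e-02, -1.87542151e-01,
         5.38815381e+02],
       [ 1.87308103e-01, -1.57691110e-02, -9.82174633e-01,
         1.17516329e+03],
       [ 0.00000000e+00,  0.00000000e+00,  0.00000000e+00,
         1.00000000e+00]])}
side {'camera_matrix': array([[537.83801009,   0.        , 280.85299214],
       [  0.        , 537.83801009, 203.41523474],
       [  0.        ,   0.        ,   1.        ]]), 'world_to_cam': array([[-8.31640823e-01, -5.55176724e-01, -1.23428625e-02,
         4.13641967e+02],
       [-4.18386389e-01,  6.41037634e-01, -6.43446642e-01,
         3.11514706e+02],
       [ 3.65138838e-01, -5.29952409e-01, -7.65391451e-01,
         1.34671239e+03],
       [ 0.00000000e+00,  0.00000000e+00,  0.00000000e+00,
         1.00000000e+00]])}
```

View pics/top0.png

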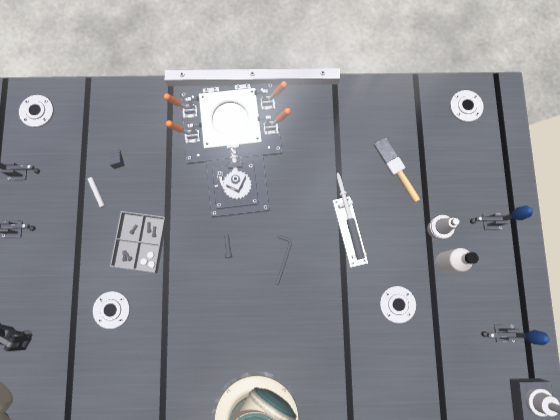

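View pics/side0.png

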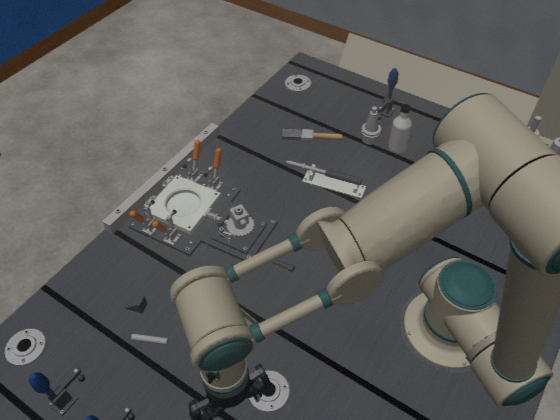

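The top view shows the bar at the robot's right, with its grip from about (360,258) to (348,212) and its nose at about (338,173). The ratchet boss is near (235,182). The capscrew, hex key and brush lie around them. Next I'll enlarge the bar and ratchet areas.

```bash
cat > h.py <<'E'
import numpy as np, cv2
from plant import env
def ray(n,uv,c=None):
    c=c or env.calibration(n); T=c["world_to_cam"]; R=T[:3,:3]; o=-R.T@T[:3,3]
    d=R.T@np.linalg.inv(c["camera_matrix"])@np.array([uv[0],uv[1],1.]); return o,d
def plane(n,uv,z,c=None):
    o,d=ray(n,uv,c); return o+d*(z-o[2])/d[2]
def tri(a,b):
    A=np.zeros((3,3));B=np.zeros(3)
    for o,d in(a,b):
        d=d/np.linalg.norm(d);P=np.eye(3)-np.outer(d,d);A+=P;B+=P@o
    return np.linalg.solve(A,B)
def proj(n,p,c=None):
    c=c or env.calibration(n); q=c["camera_matrix"]@(c["world_to_cam"]@np.r_[p,1])[:3]; return q[:2]/q[2]
E
python3 - <<'E'
import cv2,numpy as np
from h import *
t=cv2.imread("pics/top0.png")
a=cv2.resize(t[155:275,310:390],None,fx=5,fy=5,interpolation=cv2.INTER_CUBIC)
b=cv2.resize(t[155:215,200:280],None,fx=5,fy=5,interpolation=cv2.INTER_CUBIC)
im=np.zeros((600,800,3),np.uint8); im[:600,:400]=a; im[:300,400:]=b
cv2.imwrite("pics/crop1.png",im)
for uv,z in (((338,173),45),((360,258),45),((348,212),45),((235,178),108),((235,182),90)): print(uv,plane("top",uv,z))
E
```

```text
(338, 173) [ 630.2977422  -231.43728406   45.        ]
(360, 258) [ 398.70581683 -279.06489222   45.        ]
(348, 212) [ 522.04820861 -253.44716712   45.        ]
(235, 178) [604.06962576  44.76609658 108.        ]
(235, 182) [597.97108002  45.9529872   90.        ]
```

View pics/crop1.png

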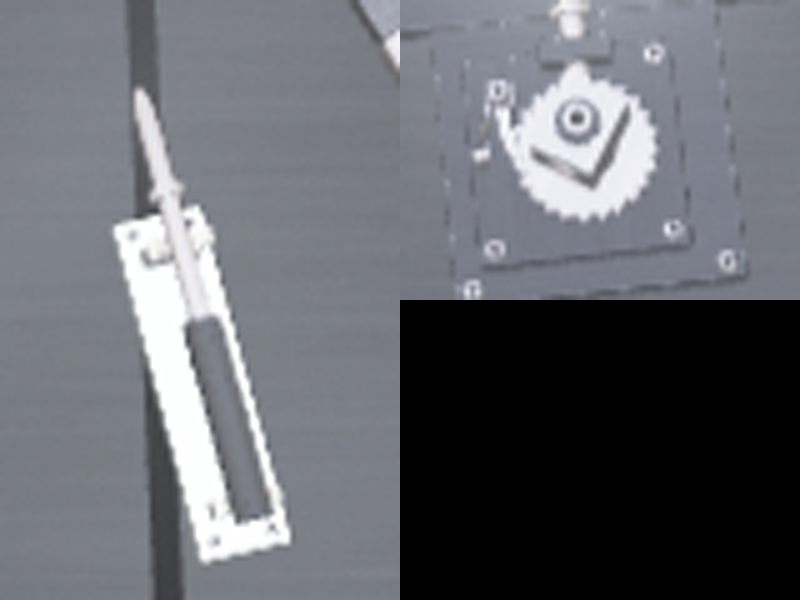

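The enlarged crop gives these top-image positions:
- **Bar:** rear at about (360.6,258.4), nose at (337.6,173.4).
- **Boss screw:** (235.4,178.6).
- **Mouth face:** lower-left, towards the robot's left.

I'll work out the move to the eye, where I'll look with the wrist camera on the way.

```bash
cat >> h.py <<'E'
from scipy.spatial.transform import Rotation as Rt
def pose():
    o=env.get_obs(); w,x,y,z=o["tool_rot"]; R=Rt.from_quat([x,y,z,w]).as_matrix()
    return o,o["tcp_pos"],R,np.arctan2(R[1,1],R[0,1])
def go(p,yaw):   # yaw of tool y in world
    o,t,R,y0=pose(); d=R.T@(np.array(p)-t)/1000
    print("clock",o["clock"],"tcp",t,"yaw",y0,"j6",o["joints"][5],"\n d",d.round(4),"spin",round(-(yaw-y0),4))
E
python3 - <<'E'
from h import *
n=plane("top",(337.6,173.4),45);r=plane("top",(360.6,258.4),45)
u=(n-r)/np.linalg.norm(n-r);print(n,r,np.linalg.norm(n-r),"yaw",np.arctan2(u[1],u[0]),"grip",n-160*u)
a=plane("top",(235.4,178.6),108);print("axis",a)
P=lambda c:(200+(c[0]-400)/5,155+c[1]/5)
l=plane("top",P((485,265)),12);q=plane("top",P((690,243)),12);print("plate yaw",np.arctan2(*(l-q)[:2])*-1)
l=plane("top",P((530,150)),99);q=plane("top",P((595,185)),99);print("mouth edge",l,q,np.arctan2(-(l-q)[0],(l-q)[1]))
o,t,R,y=pose();c=env.calibration("wrist");T=c["world_to_cam"];print("cam in tool",R.T@(-T[:3,:3].T@T[:3,3]-t),R.T@T[2,:3]); print(T[:3,:3]@R)
go([440,80,404],1.15)
E
```

```text
[ 629.18927948 -230.29563489   45.        ] [ 397.6314034  -280.59034676   45.        ] 236.9569750311507 yaw 0.21387941185728915 grip [ 472.83490263 -264.25603592   45.        ]
axis [602.46707737  43.74442428 108.        ]
plate yaw 0.09389985697896898
mouth edge [588.10784195  68.59784662  99.        ] [569.10653838  35.16395109  99.        ] -0.5168030297754578
cam in tool [7.64044917e+01 6.90989302e-02 3.00979153e+01] [-0.30025907 -0.0014356   0.95385661]
[[-1.05134426e-03  9.99998758e-01  1.17409752e-03]
 [-9.53857111e-01 -6.50298242e-04 -3.00260202e-01]
 [-3.00259066e-01 -1.43559811e-03  9.53856610e-01]]
clock 0.1 tcp [256.0975855  514.60438292 403.96202502] yaw 1.1089583629177977 j6 -0.12097934894792552 
 d [-0.3583 -0.3071  0.0004] spin -0.041
```

Call:
move_arm:
  motion:
    - {"dx":-0.4835,"dy":-0.267,"dz":0,"spin":-0.041,"claw":1}
    - {"dx":-0.4835,"dy":-0.267,"dz":0,"spin":-0.041,"claw":1}
    - {"dx":-0.4835,"dy":-0.267,"dz":0,"spin":-0.041,"claw":1}
    - {"dx":-0.4835,"dy":-0.267,"dz":0,"spin":-0.041,"claw":1}
    - {"dx":-0.4835,"dy":-0.267,"dz":0,"spin":-0.041,"claw":1}

```text
clock: 0.6
tcp_pos: [398.8, 307.3, 404.4]
tool_rot: [-0.0, 0.209, 0.978, -0.0]
ft_force: [1.2, -0.2, 0.1]
width: 85.7
gripper_force: 0.0
```

Call:
move_arm:
  motion:
    - {"dx":-0.2574,"dy":-0.1558,"claw":1}
    - {"dx":-0.2574,"dy":-0.1558,"claw":1}
    - {"dx":-0.2574,"dy":-0.1558,"claw":1}
    - {"dx":-0.2574,"dy":-0.1558,"claw":1}
    - {"dx":-0.2574,"dy":-0.1558,"claw":1}

```text
schema error: expected keys dx, dy, dz, spin, claw
```

Call:
move_arm:
  motion:
    - {"dx":-0.04,"dy":-0.02,"claw":1}
    - {"dx":-0.04,"dy":-0.02,"claw":1}
    - {"dx":-0.04,"dy":-0.02,"claw":1}

```text
schema error: expected keys dx, dy, dz, spin, claw
```

```bash
python3 - <<'E'
from h import *
o,t,R,y=pose();c=env.calibration("wrist");im=env.read_camera("wrist");cv2.imwrite("pics/w1.png",im);np.save("w1.npy",c,allow_pickle=True)
print(o["clock"],t,y,o["joints"], proj("wrist",[602,44,108],c))
E
```

```text
0.6 [398.84410964 307.34601608 404.41820244] 1.1505245329794491 [ 5.18276720e-01  1.68275359e-01  1.65095235e+00  1.39689431e-05
  1.32270161e+00 -6.32251217e-01] [144.18655453 450.46301114]
```

View pics/w1.png

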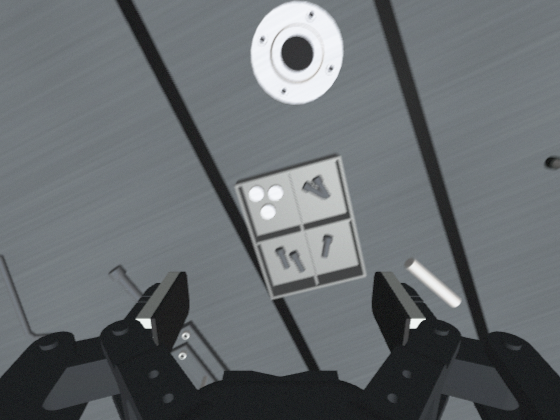

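The wrist view looks past the open fingers at the bottom of the picture. The parts tray is near (300,225) and the dowel near (433,282), and the ratchet is not in view yet. I'll carry on with all five keys in each row.

Call:
move_arm:
  motion:
    - {"dx":-0.2574,"dy":-0.1558,"dz":0,"spin":0,"claw":1}
    - {"dx":-0.2574,"dy":-0.1558,"dz":0,"spin":0,"claw":1}
    - {"dx":-0.2574,"dy":-0.1558,"dz":0,"spin":0,"claw":1}
    - {"dx":-0.2574,"dy":-0.1558,"dz":0,"spin":0,"claw":1}
    - {"dx":-0.2574,"dy":-0.1558,"dz":0,"spin":0,"claw":1}

```text
clock: 1.15
tcp_pos: [541.3, 102.0, 404.4]
tool_rot: [-0.0, 0.209, 0.978, 0.0]
ft_force: [-0.4, 2.2, 0.7]
width: 85.3
gripper_force: 0.0
```

Call:
move_arm:
  motion:
    - {"dx":-0.04,"dy":-0.024,"dz":0,"spin":0,"claw":1}
    - {"dx":-0.04,"dy":-0.024,"dz":0,"spin":0,"claw":1}
    - {"dx":-0.04,"dy":-0.024,"dz":0,"spin":0,"claw":1}

```text
clock: 1.45
tcp_pos: [567.7, 64.5, 403.8]
tool_rot: [-0.001, 0.21, 0.978, 0.0]
ft_force: [-0.3, 0.4, 0.5]
width: 85.4
gripper_force: 0.0
```

```bash
python3 - <<'E'
from h import *
o,t,R,y=pose();c=env.calibration("wrist");im=env.read_camera("wrist");cv2.imwrite("pics/w2.png",im);np.save("w2.npy",c,allow_pickle=True)
print(o["clock"],t,y,o["joints"], proj("wrist",[602,44,108],c))
E
```

```text
1.45 [567.67358376  64.51078223 403.82825853] 1.147578324715146 [-8.83605196e-03  2.71419894e-01  1.51354755e+00  6.64785896e-04
  1.35862807e+00 -1.15655480e+00] [275.51996301 248.96531602]
```

View pics/w2.png

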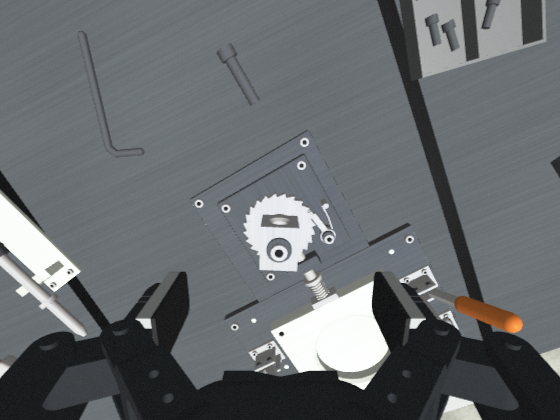

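The wrist view shows the boss with its screw at about (279,253), the dark mouth opening at about (278,220) and the toothed wheel around it. I'll enlarge this area.

```bash
python3 - <<'E'
from h import *
im=cv2.imread("pics/w2.png")
cv2.imwrite("pics/w2c.png",cv2.resize(im[180:290,220:355],None,fx=5.4,fy=5.4,interpolation=cv2.INTER_CUBIC))
E
```

```text
(no output)
```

View pics/w2c.png

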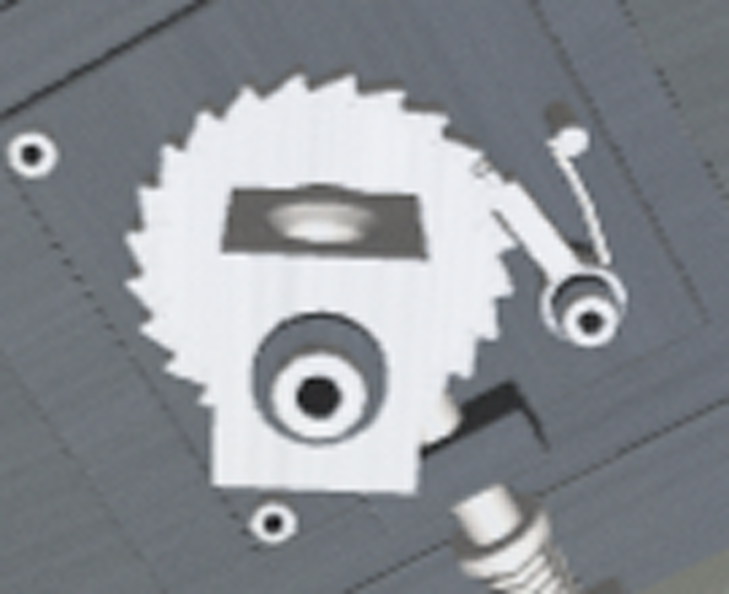

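The crop shows these features:
- **Boss top:** corners at (221,250), (428,259), (416,493) and (213,486).
- **Screw:** (318,396).
- **Eye mouth:** about (321,220).

All are in crop pixels. I'll use them to measure the eye, then work out the move to the bar.

```bash
python3 - <<'E'
from h import *
c=np.load("w2.npy",allow_pickle=True).item()
P=lambda u,v:(220+u/5.4-.4,180+v/5.4-.4)
f=[plane("wrist",P(*q),99,c) for q in((221,250),(428,259),(416,493),(213,486))]
for a in f:print(a)
print("w",[np.linalg.norm(f[i]-f[i-1]) for i in range(4)],"ctr",sum(f)/4)
b=(f[2]+f[3]-f[0]-f[1]); print("eye yaw",np.arctan2(b[1],b[0]))
print("side yaws",[np.arctan2(*(v[1::-1])) for v in (f[3]-f[0],f[2]-f[1])], "front",[np.arctan2(-v[0],v[1]) for v in (f[0]-f[1],f[3]-f[2])])
print("screw",plane("wrist",P(318,396),108,c),"mouth z80",plane("wrist",P(321,220),80,c), "mouth from edge",(f[0]+f[1])/2)
# plate edge line for fixture yaw: holes
print("plate bolts",[plane("wrist",q,14,c) for q in((199,204),(304,143),(226,209),(301,166))])
go([505,-257,300],0.214+np.pi/2)
E
```

```text
[578.88307449  39.23431916  99.        ]
[594.89722178  70.76230278  99.        ]
[634.75174484  51.26617924  99.        ]
[618.60021642  18.82222122  99.        ]
w [np.float64(44.655403996445536), np.float64(35.36193807898519), np.float64(44.36757646986093), np.float64(36.24199611106597)] ctr [606.78306438  45.0212556   99.        ]
eye yaw -0.4648773299391805
side yaws [np.float64(-0.4747347267331885), np.float64(-0.45495598277511234)] front [np.float64(2.67161769469379), np.float64(2.6796837170188232)]
screw [606.70119332  44.83955062 108.        ] mouth z80 [586.72238824  54.31120465  80.        ] mouth from edge [586.89014813  54.99831097  99.        ]
plate bolts [array([549.28306487, -32.74694883,  14.        ]), array([535.4230618 , 107.72375097,  14.        ]), array([567.86786528,  -6.51772666,  14.        ]), array([557.58753769,  94.59924466,  14.        ])]
clock 1.5 tcp [567.05314455  65.4488412  404.0578201 ] yaw 1.1492205287465724 j6 -1.1566430924359272 
 d [-0.0755 -0.3196  0.1039] spin -0.6356
```

The measurements agree with the given sizes: the boss comes out at 36 x 44 mm and the screw lies on the boss centre. The ratchet axis is at about (606.7, 45), the eye yaw is -0.465 and the plate yaw is 0.10, so the ratchet stands at about 0.035. Now to the bar.

Call:
move_arm:
  motion:
    - {"dx":-0.0588,"dy":-0.3314,"dz":0.104,"spin":-0.636,"claw":1}
    - {"dx":-0.0588,"dy":-0.3314,"dz":0.104,"spin":-0.636,"claw":1}
    - {"dx":-0.0588,"dy":-0.3314,"dz":0.104,"spin":-0.636,"claw":1}
    - {"dx":-0.0588,"dy":-0.3314,"dz":0.104,"spin":-0.636,"claw":1}
    - {"dx":-0.0588,"dy":-0.3314,"dz":0.104,"spin":-0.636,"claw":1}

```text
clock: 2.0
tcp_pos: [512.2, -152.2, 335.1]
tool_rot: [0.0, -0.111, 0.994, 0.0]
ft_force: [0.0, -0.3, 0.6]
width: 85.2
gripper_force: 0.0
```

```bash
python3 - <<'E'
from h import *
go([485,-261,300],1.785)
E
```

```text
clock 2.0 tcp [ 512.2223367  -152.24947725  335.11332819] yaw 1.7934119872739975 j6 -2.2132182936252884 
 d [ 0.0506 -0.1001  0.035 ] spin 0.0084
```

Call:
move_arm:
  motion:
    - {"dx":0.0506,"dy":-0.1,"dz":0.035,"spin":0,"claw":1}
    - {"dx":0.0506,"dy":-0.1,"dz":0.035,"spin":0,"claw":1}
    - {"dx":0.0506,"dy":-0.1,"dz":0.035,"spin":0,"claw":1}
    - {"dx":0.0506,"dy":-0.1,"dz":0.035,"spin":0,"claw":1}
    - {"dx":0.0506,"dy":-0.1,"dz":0.035,"spin":0,"claw":1}

```text
clock: 2.5
tcp_pos: [485.2, -260.0, 300.4]
tool_rot: [0.0, -0.108, 0.994, 0.001]
ft_force: [-0.2, 0.5, -0.1]
width: 85.3
gripper_force: 0.0
```

```bash
python3 - <<'E'
from h import *
o,t,R,y=pose();c=env.calibration("wrist");im=env.read_camera("wrist");cv2.imwrite("pics/w3.png",im);np.save("w3.npy",c,allow_pickle=True)
print(o["clock"],t,y,o["joints"], proj("wrist",[473,-264,45],c),proj("wrist",[629,-230,45],c))
E
```

```text
2.5 [ 485.20989065 -260.02112855  300.37759431] 1.786615339773795 [-6.18827408e-01  3.18602704e-01  1.71866787e+00  1.51193961e-03
  1.10498700e+00 -2.40612189e+00] [278.51918217 205.00789623] [278.76854007 377.51492232]
```

View pics/w3.png

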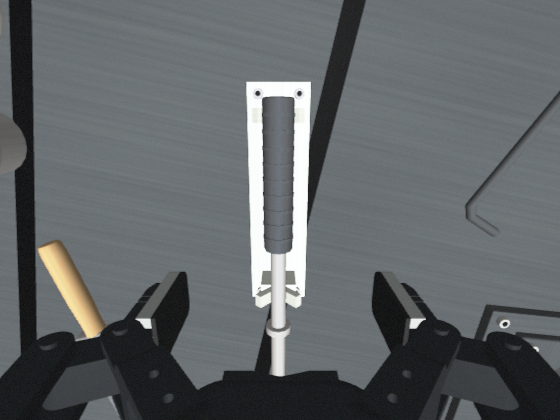

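The wrist view shows the grip from row 97 to 253 along column 278.5, the collar at about (278.5,329), and the cradle around the bar. This fixes the grip point.

```bash
python3 - <<'E'
from h import *
c=np.load("w3.npy",allow_pickle=True).item()
g=cv2.cvtColor(cv2.imread("pics/w3.png"),cv2.COLOR_BGR2GRAY)
for r in (110,150,190,230): 
    row=g[r,255:303]; d=np.where(row<125)[0]; print(r,255+d.min(),255+d.max(),end=" ")
for r in (262,275,): 
    row=g[r,255:303].astype(int); print(r,row.tolist())
a,b,k=[plane("wrist",p,45,c) for p in((278.3,97),(278.7,253),(278.7,330))]
print(a,b,k,"L",np.linalg.norm(b-a),np.linalg.norm(k-b)); u=(k-a)/np.linalg.norm(k-a); print("yaw",np.arctan2(u[1],u[0]))
for q,x in((a,-55),(b,55),(k,126)):print(q+u*(25-x))
E
```

```text
110 263 293 150 263 293 190 264 292 230 264 291 262 [253, 253, 253, 252, 252, 253, 253, 253, 252, 253, 253, 252, 252, 253, 253, 241, 156, 184, 202, 212, 221, 228, 234, 233, 231, 232, 231, 223, 210, 191, 187, 238, 253, 253, 253, 253, 253, 254, 254, 254, 254, 253, 253, 253, 254, 254, 254, 253]
275 [253, 254, 253, 253, 252, 253, 243, 151, 123, 126, 125, 125, 123, 127, 125, 125, 148, 178, 201, 211, 219, 229, 233, 233, 230, 232, 231, 224, 212, 191, 154, 121, 122, 124, 125, 127, 126, 124, 126, 169, 243, 254, 253, 253, 254, 254, 254, 253]
[ 399.74278168 -280.00945159   45.        ] [ 510.79071754 -255.67502288   45.        ] [ 579.99447605 -240.68056813   45.        ] L 113.68292959271947 70.809560544802
yaw 0.21482197262805497
[ 477.90393051 -262.95557188   45.        ]
[ 481.48028673 -262.07022777   45.        ]
[ 481.31602565 -262.21109127   45.        ]
```

Call:
move_arm:
  motion:
    - {"dx":0.0066,"dy":-0.0012,"dz":0.05,"spin":0.002,"claw":1}
    - {"dx":0.0066,"dy":-0.0012,"dz":0.09,"spin":0.002,"claw":1}
    - {"dx":0.0066,"dy":-0.0012,"dz":0.1024,"spin":0.002,"claw":1}
    - {"dx":0.0066,"dy":-0.0012,"dz":0.1024,"spin":0.002,"claw":1}
    - {"dx":0.0066,"dy":-0.0012,"dz":0.1024,"spin":0.002,"claw":0}

```text
clock: 3.05
tcp_pos: [480.0, -263.8, 199.2]
tool_rot: [0.001, -0.107, 0.994, -0.001]
ft_force: [0.8, -1.3, -0.4]
width: 73.1
gripper_force: 0.0
```

Call:
move_arm:
  motion:
    - {"dx":0,"dy":0,"dz":0,"spin":0,"claw":-1}
    - {"dx":0,"dy":0,"dz":0,"spin":0,"claw":-1}
    - {"dx":0,"dy":0,"dz":0,"spin":0,"claw":-1}
    - {"dx":0,"dy":0,"dz":0,"spin":0,"claw":-1}
    - {"dx":0,"dy":0,"dz":0,"spin":0,"claw":-1}
  newtons: 90

```text
clock: 3.55
tcp_pos: [478.8, -263.2, 199.0]
tool_rot: [0.001, -0.106, 0.994, 0.001]
ft_force: [-0.3, 4.9, 8.0]
width: 19.5
gripper_force: 87.6
```

Call:
move_arm:
  motion:
    - {"dx":0,"dy":0,"dz":0,"spin":0,"claw":-1}
    - {"dx":0,"dy":0,"dz":0,"spin":0,"claw":-1}
    - {"dx":0,"dy":0,"dz":0,"spin":0,"claw":-1}
  newtons: 90

```text
clock: 3.85
tcp_pos: [478.8, -263.2, 199.1]
tool_rot: [0.001, -0.106, 0.994, 0.001]
ft_force: [0.3, 5.1, 8.1]
width: 19.8
gripper_force: 87.6
```

```bash
python3 - <<'E'
from h import *
o=env.get_obs();print(o["moment"],o["gripper_force"],o["width"]); go([479,-262.6,300],1.785)
E
```

```text
[ 0.77841988  0.10017627 -0.13150093] 87.59572863578796 19.798558350309435
clock 3.85 tcp [ 478.78169329 -263.15091406  199.05297143] yaw 1.7824868893093404 j6 -2.4151996293180997 
 d [-0.0005  0.0007 -0.1009] spin -0.0025
```

The grip holds (about 20 mm wide, 88 N). Lift straight up.

Call:
move_arm:
  motion:
    - {"dx":0,"dy":0,"dz":-0.02,"spin":0,"claw":-1}
    - {"dx":0,"dy":0,"dz":-0.06,"spin":0,"claw":-1}
    - {"dx":0,"dy":0,"dz":-0.1,"spin":0,"claw":-1}
    - {"dx":0,"dy":0,"dz":-0.13,"spin":0,"claw":-1}
    - {"dx":0,"dy":0,"dz":-0.13,"spin":0,"claw":-1}

```text
clock: 4.35
tcp_pos: [479.7, -264.9, 332.0]
tool_rot: [0.003, -0.106, 0.994, -0.003]
ft_force: [0.9, -1.6, -3.3]
width: 19.7
gripper_force: 88.8
```

```bash
python3 - <<'E'
from h import *
o=env.get_obs();print(o["ft_force"],o["moment"],o["gripper_force"],o["width"]); go([421.7,137.9,320],-.465+np.pi/2)
E
```

```text
[ 0.87826195 -1.59029061 -3.31746147] [-0.05395233  0.04754454  0.02168349] 88.78001689910889 19.73199066951447
clock 4.35 tcp [ 479.73089921 -264.92777734  331.99902155] yaw 1.7838150725047917 j6 -2.4154289752075155 
 d [-0.0284  0.4061  0.0094] spin 0.678
```

Call:
move_arm:
  motion:
    - {"dx":-0.0284,"dy":0.406,"dz":0.009,"spin":0.678,"claw":-1}
    - {"dx":-0.0284,"dy":0.406,"dz":0.009,"spin":0.678,"claw":-1}
    - {"dx":-0.0284,"dy":0.406,"dz":0.009,"spin":0.678,"claw":-1}
    - {"dx":-0.0284,"dy":0.406,"dz":0.009,"spin":0.678,"claw":-1}
    - {"dx":-0.0284,"dy":0.406,"dz":0.009,"spin":0.678,"claw":-1}

```text
clock: 4.85
tcp_pos: [443.7, -25.7, 320.6]
tool_rot: [-0.002, 0.233, 0.972, 0.0]
ft_force: [0.2, 1.5, -4.7]
width: 19.5
gripper_force: 89.0
```

```bash
python3 - <<'E'
from h import *
go([421.7,137.9,320],-.465+np.pi/2)
E
```

```text
clock 4.85 tcp [443.66869976 -25.72165595 320.6256397 ] yaw 1.0995599197198271 j6 -1.3143934665259807 
 d [0.0939 0.1358 0.0008] spin -0.0062
```

Call:
move_arm:
  motion:
    - {"dx":0.092,"dy":0.133,"dz":0,"spin":0,"claw":-1}
    - {"dx":0.092,"dy":0.133,"dz":0,"spin":0,"claw":-1}
    - {"dx":0.092,"dy":0.133,"dz":0,"spin":0,"claw":-1}
    - {"dx":0.092,"dy":0.133,"dz":0,"spin":0,"claw":-1}
    - {"dx":0.092,"dy":0.133,"dz":0,"spin":0,"claw":-1}

```text
clock: 5.35
tcp_pos: [421.0, 134.5, 320.9]
tool_rot: [-0.002, 0.228, 0.974, -0.001]
ft_force: [0.1, -0.3, -4.1]
width: 19.2
gripper_force: 89.3
```

```bash
python3 - <<'E'
from h import *
go([421.7,137.9,234.0],-.465+np.pi/2)
E
```

```text
clock 5.35 tcp [421.00484296 134.54289559 320.92612404] yaw 1.1101119764536092 j6 -0.9586808751524192 
 d [0.0006 0.0035 0.0869] spin 0.0043
```

Call:
move_arm:
  motion:
    - {"dx":0.0006,"dy":0.0035,"dz":0.04,"spin":0.0043,"claw":-1}
    - {"dx":0.0006,"dy":0.0035,"dz":0.08,"spin":0.0043,"claw":-1}
    - {"dx":0.0006,"dy":0.0035,"dz":0.0869,"spin":0.0043,"claw":-1}
    - {"dx":0.0006,"dy":0.0035,"dz":0.0869,"spin":0.0043,"claw":-1}
    - {"dx":0.0006,"dy":0.0035,"dz":0.0869,"spin":0.0043,"claw":-1}

```text
clock: 5.85
tcp_pos: [424.4, 135.8, 236.5]
tool_rot: [0.001, 0.233, 0.972, 0.0]
ft_force: [0.3, 0.5, -3.7]
width: 19.4
gripper_force: 89.1
```

```bash
python3 - <<'E'
from h import *
o,t,R,y=pose();c=env.calibration("wrist");im=env.read_camera("wrist");s=env.read_camera("side");tp=env.read_camera("top")
cv2.imwrite("pics/w4full.png",im);cv2.imwrite("pics/s4full.png",s);cv2.imwrite("pics/t4full.png",tp)
p=proj("top",[575,60,80]).astype(int);q=proj("side",[575,60,80]).astype(int);print(p,q,o["ft_force"])
out=np.zeros((600,800,3),np.uint8)
f=lambda i,p,w,h,k:cv2.resize(i[p[1]-h:p[1]+h,p[0]-w:p[0]+w],None,fx=k,fy=k,interpolation=cv2.INTER_CUBIC)
out[:300,:400]=f(tp,p,40,30,5);out[:300,400:]=f(s,q,40,30,5);out[300:,:400]=cv2.resize(im,(400,300))
cv2.imwrite("pics/m4.png",out); go([421.7,137.9,234.0],-.465+np.pi/2)
E
```

```text
[229 191] [244 224] [ 0.26016457  0.53874996 -3.73478466]
clock 6.0 tcp [424.29813332 136.20824698 237.14718262] yaw 1.1012115700220846 j6 -0.9469424159636028 
 d [0.0031 0.0003 0.0031] spin -0.0046
```

View pics/m4.png

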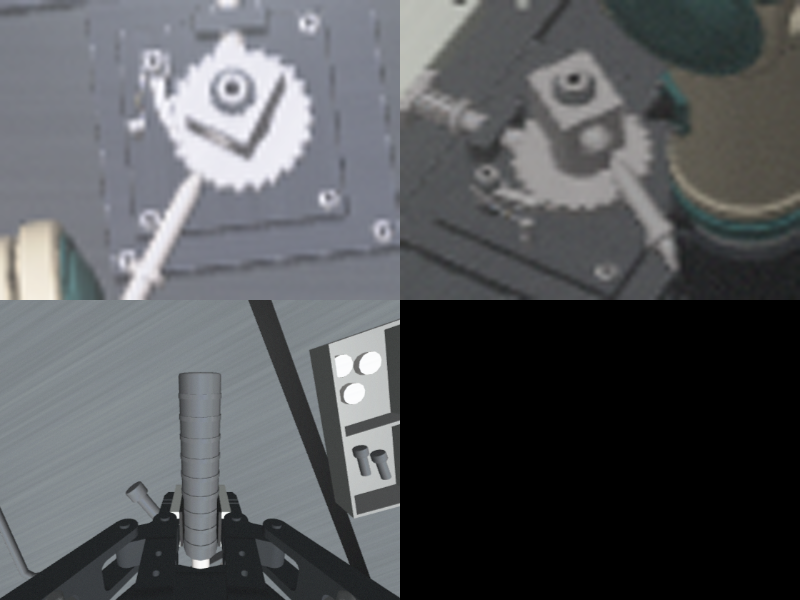

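The picture shows the nose just short of the eye, at top pixel about (228,196.6) and side pixel about (247.6,225). The eye mouth is at about (242.8,221.6) in the side view. Triangulating both in the same two views.

```bash
python3 - <<'E'
from h import *
o,t,R,y=pose()
print("nose tri",tri(ray("top",(228,196.6)),ray("side",(247.6,225))))
print("nose from tcp",t+R@[0,0,154.05]+160*np.array([np.cos(y-np.pi/2),np.sin(y-np.pi/2),0]))
print("nose expected px",[ (proj(n,[567.5,61,83])) for n in("top","side")])
print("mouth expected px",[ (proj(n,[587,54.9,80])) for n in("top","side")], "top edge mid at z99",plane("top",(232.6,189.6),99))
print("R z",R[:,2])
E
```

```text
nose tri [559.43220347  64.23926696  93.84279265]
nose from tcp [567.54783079  63.89282012  83.09825697]
nose expected px [array([229.42925536, 194.09034118]), array([246.47278496, 225.4653453 ])]
mouth expected px [array([231.84318128, 187.03437856]), array([242.0899801 , 221.56808061])] top edge mid at z99 [575.6839876   51.60744276  99.        ]
R z [ 3.69162206e-03  5.65645760e-04 -9.99993026e-01]
```

The pose from the arm agrees with both views, allowing for the shared row offset in the top camera. I'll make a fine correction and then start the insertion, which runs along -x of the tool.

Call:
move_arm:
  motion:
    - {"dx":0.003,"dy":0.0003,"dz":0.003,"spin":-0.0046,"claw":-1}
    - {"dx":0.003,"dy":0.0003,"dz":0.003,"spin":-0.0046,"claw":-1}
    - {"dx":0.003,"dy":0.0003,"dz":0.003,"spin":-0.0046,"claw":-1}
    - {"dx":0.003,"dy":0.0003,"dz":0.003,"spin":-0.0046,"claw":-1}

```text
clock: 6.4
tcp_pos: [420.8, 138.1, 232.8]
tool_rot: [0.0, 0.23, 0.973, 0.0]
ft_force: [-0.3, 0.4, -3.9]
width: 19.8
gripper_force: 89.1
```

```bash
python3 - <<'E'
from h import *
u=np.array([.8938,-.4484,0])
go(np.array([587,54.9,234.0])-170*u,-.465+np.pi/2)
E
```

```text
clock 6.4 tcp [420.79548558 138.12372883 232.78267433] yaw 1.1066067473294279 j6 -0.9468339229057999 
 d [-0.0159  0.0001 -0.0012] spin 0.0008
```

Call:
move_arm:
  motion:
    - {"dx":-0.01,"dy":0,"dz":-0.001,"spin":0,"claw":-1}
    - {"dx":-0.02,"dy":0,"dz":-0.001,"spin":0,"claw":-1}
    - {"dx":-0.03,"dy":0,"dz":-0.001,"spin":0,"claw":-1}
    - {"dx":-0.04,"dy":0,"dz":-0.001,"spin":0,"claw":-1}
    - {"dx":-0.04,"dy":0,"dz":-0.001,"spin":0,"claw":-1}

```text
clock: 6.9
tcp_pos: [458.7, 119.4, 233.7]
tool_rot: [0.001, 0.231, 0.973, 0.0]
ft_force: [-0.0, 0.1, -4.0]
width: 19.1
gripper_force: 89.6
```

```bash
python3 - <<'E'
from h import *
o=env.get_obs();print(o["ft_force"],o["moment"],o["gripper_force"])
u=np.array([.8938,-.4484,0])
go(np.array([587,54.9,234.0])-104*u,-.465+np.pi/2)
E
```

```text
[-0.03342314  0.10056193 -3.95699108] [ 0.00783644  0.03278638 -0.03263277] 89.60785746574402
clock 6.9 tcp [458.66921025 119.41040368 233.72284295] yaw 1.1050171153464212 j6 -0.9970586737929666 
 d [-0.0396 -0.0001 -0.0002] spin -0.0008
```

The nose is about 16 mm inside with no side load, so I'll continue.

Call:
move_arm:
  motion:
    - {"dx":-0.01,"dy":0,"dz":0,"spin":0,"claw":-1}
    - {"dx":-0.02,"dy":0,"dz":0,"spin":0,"claw":-1}
    - {"dx":-0.028,"dy":0,"dz":0,"spin":0,"claw":-1}
    - {"dx":-0.034,"dy":0,"dz":0,"spin":0,"claw":-1}
    - {"dx":-0.034,"dy":0,"dz":0,"spin":0,"claw":-1}

```text
clock: 7.4
tcp_pos: [488.0, 104.5, 233.7]
tool_rot: [0.001, 0.23, 0.973, 0.0]
ft_force: [0.2, -0.3, -3.4]
width: 19.4
gripper_force: 88.9
```

Call:
move_arm:
  motion:
    - {"dx":-0.002,"dy":0,"dz":0,"spin":0,"claw":-1}
    - {"dx":-0.004,"dy":0,"dz":0,"spin":0,"claw":-1}
    - {"dx":-0.004,"dy":0,"dz":0,"spin":0,"claw":-1}

```text
clock: 7.7
tcp_pos: [490.6, 103.1, 233.7]
tool_rot: [0.0, 0.23, 0.973, 0.0]
ft_force: [0.9, 0.5, -2.9]
width: 19.6
gripper_force: 89.0
```

```bash
python3 - <<'E'
from h import *
o,t,R,y=pose();print("tool force",R.T@o["ft_force"],o["moment"],o["gripper_force"])
u=np.array([.8938,-.4484,0])
go(np.array([587,54.9,234.0])-104*u,-.465+np.pi/2)
E
```

```text
tool force [-0.59315668  0.83333785  2.90312368] [-0.5015097  -1.02841275 -0.01334427] 88.97677302360535
clock 7.7 tcp [490.57972851 103.10527265 233.65494331] yaw 1.1063363943204174 j6 -1.0382128856429256 
 d [-0.0038  0.0001 -0.0003] spin 0.0005
```

Call:
move_arm:
  motion:
    - {"dx":-0.0015,"dy":0,"dz":0,"spin":0,"claw":-1}
    - {"dx":-0.003,"dy":0,"dz":0,"spin":0,"claw":-1}
    - {"dx":-0.003,"dy":0,"dz":0,"spin":0,"claw":-1}

```text
clock: 8.0
tcp_pos: [493.4, 101.7, 233.7]
tool_rot: [0.0, 0.23, 0.973, 0.0]
ft_force: [0.2, 0.2, -3.6]
width: 19.8
gripper_force: 89.0
```

```bash
python3 - <<'E'
from h import *
o,t,R,y=pose();print("tool force",R.T@o["ft_force"],R.T@o["moment"],o["gripper_force"])
u=np.array([.8938,-.4484,0])
go(np.array([587,54.9,234.0])-104*u,-.465+np.pi/2)
tp=env.read_camera("top");cv2.imwrite("pics/t5.png",tp)
p=proj("top",[560,70,80]).astype(int)
im=cv2.imread("pics/t5.png")[p[1]-40:p[1]+40,p[0]-50:p[0]+50]
s=env.read_camera("side");q=proj("side",[585,55,80]).astype(int);s=s[q[1]-40:q[1]+40,q[0]-50:q[0]+50]
k=lambda a:cv2.resize(a,None,fx=4,fy=4,interpolation=cv2.INTER_CUBIC)
cv2.imwrite("pics/m5.png",np.hstack([k(im),k(s)]))
E
```

```text
tool force [-0.08539125  0.31870025  3.63028533] [-0.06470086 -0.96411563  0.01286071] 89.00769710540771
clock 8.0 tcp [493.41190405 101.71988325 233.69964467] yaw 1.1062671044166972 j6 -1.0412650777089154 
 d [-0.0006  0.0001 -0.0003] spin 0.0005
```

View pics/m5.png

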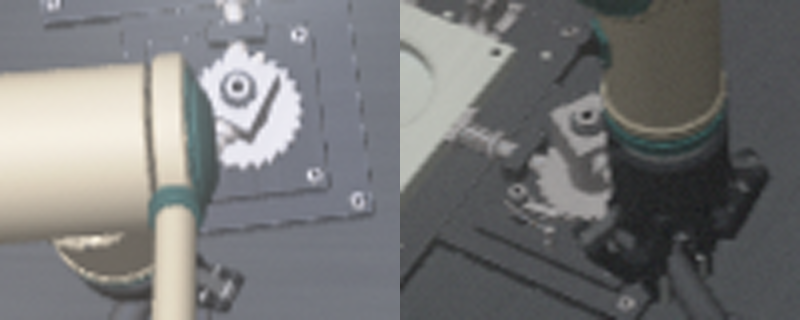

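The picture shows the shank in the eye with the collar close to the mouth face, near (228,135) in the left crop. I'll creep on until the push shows.

Call:
move_arm:
  motion:
    - {"dx":-0.001,"dy":0,"dz":0,"spin":0,"claw":-1}
    - {"dx":-0.002,"dy":0,"dz":0,"spin":0,"claw":-1}
    - {"dx":-0.002,"dy":0,"dz":0,"spin":0,"claw":-1}

```text
clock: 8.4
tcp_pos: [494.9, 100.8, 233.5]
tool_rot: [-0.0, 0.23, 0.973, 0.0]
ft_force: [-0.3, -0.3, -2.6]
width: 19.6
gripper_force: 89.3
```

```bash
python3 - <<'E'
from h import *
o,t,R,y=pose();print("tool force",R.T@o["ft_force"],R.T@o["moment"],o["gripper_force"])
u=np.array([.8938,-.4484,0])
go(np.array([587,54.9,234.0])-104*u,-.465+np.pi/2)
E
```

```text
tool force [ 0.17736375 -0.42210634  2.64768669] [-0.02084071 -1.08415899 -0.00453225] 89.29940342903137
clock 8.4 tcp [494.85097651 100.84344783 233.53000928] yaw 1.1060489019057052 j6 -1.043213734825697 
 d [ 0.001   0.0003 -0.0005] spin 0.0003
```

Call:
move_arm:
  motion:
    - {"dx":-0.0015,"dy":0,"dz":0,"spin":0,"claw":-1}
    - {"dx":-0.003,"dy":0,"dz":0,"spin":0,"claw":-1}
    - {"dx":-0.003,"dy":0,"dz":0,"spin":0,"claw":-1}

```text
clock: 8.7
tcp_pos: [495.7, 100.2, 233.0]
tool_rot: [-0.003, 0.23, 0.973, 0.0]
ft_force: [-5.4, 4.9, -1.4]
width: 19.5
gripper_force: 90.8
```

```bash
python3 - <<'E'
from h import *
o,t,R,y=pose();print("tool force",R.T@o["ft_force"],R.T@o["moment"],o["gripper_force"])
u=np.array([.8938,-.4484,0])
go(np.array([587,54.9,234.0])-104*u,-.465+np.pi/2)
E
```

```text
tool force [7.02213739 1.94169556 1.45740502] [-0.23802222  0.94367518 -0.10477724] 90.82164645195007
clock 8.7 tcp [495.74496902 100.19958369 232.97759561] yaw 1.1057581727788408 j6 -1.0466570234783885 
 d [ 0.0021  0.0004 -0.001 ] spin -0.0
```

Contact shows a 7 N reaction at the expected depth, so the collar is home. Now I swing about the ratchet axis (r = 123.7 mm): dx = -r(1-cosθ), dy = -r·sinθ, spin = -θ.

Call:
move_arm:
  motion:
    - {"dx":0,"dy":0,"dz":0,"spin":0,"claw":-1}
    - {"dx":-0.0002,"dy":-0.0062,"dz":0,"spin":-0.05,"claw":-1}
    - {"dx":-0.0006,"dy":-0.0123,"dz":0,"spin":-0.1,"claw":-1}
    - {"dx":-0.0014,"dy":-0.0185,"dz":0,"spin":-0.15,"claw":-1}
    - {"dx":-0.0014,"dy":-0.0185,"dz":0,"spin":-0.15,"claw":-1}

```text
clock: 9.2
tcp_pos: [488.2, 83.2, 232.9]
tool_rot: [-0.004, 0.157, 0.988, 0.001]
ft_force: [-6.0, 6.4, -2.7]
width: 20.3
gripper_force: 90.7
```

```bash
cat >> h.py <<'E'
def st():
    o,t,R,y=pose(); d=np.array([606.7,45])-t[:2]
    print("clk",o["clock"],"tcp",t.round(1),"F",(R.T@o["ft_force"]).round(1),"M",(R.T@o["moment"]).round(2),"r",np.hypot(*d).round(2),"phi",np.arctan2(d[1],d[0]).round(3),"baryaw",(y-np.pi/2).round(3),"j6",o["joints"][5].round(2),"g",round(o["gripper_force"],1),"Rz",R[:,2].round(4))
E
python3 -c "
from h import *
st()"
```

```text
clk 9.2 tcp [488.2  83.2 232.9] F [7.7 4.2 2.8] M [-0.65  1.08 -0.14] r 124.53 phi -0.312 baryaw -0.315 j6 -1.23 g 90.7 Rz [-0.0068  0.0033 -1.    ]
```

Call:
move_arm:
  motion:
    - {"dx":-0.0002,"dy":-0.0062,"dz":0,"spin":-0.05,"claw":-1}
    - {"dx":-0.0006,"dy":-0.0123,"dz":0,"spin":-0.1,"claw":-1}
    - {"dx":-0.0014,"dy":-0.0185,"dz":0,"spin":-0.15,"claw":-1}
    - {"dx":-0.0025,"dy":-0.0246,"dz":0,"spin":-0.2,"claw":-1}
    - {"dx":-0.0038,"dy":-0.0306,"dz":0,"spin":-0.25,"claw":-1}

```text
clock: 9.7
tcp_pos: [482.2, 53.2, 232.8]
tool_rot: [-0.004, 0.032, 0.999, 0.002]
ft_force: [-6.3, 7.7, -0.9]
width: 19.6
gripper_force: 90.7
```

```bash
python3 -c "
from h import *
st()"
```

```text
clk 9.7 tcp [482.2  53.2 232.8] F [6.7 7.3 1. ] M [-1.02  0.98  0.19] r 124.77 phi -0.066 baryaw -0.065 j6 -1.54 g 90.7 Rz [-0.0074  0.0041 -1.    ]
```

Call:
move_arm:
  motion:
    - {"dx":-0.0002,"dy":-0.0062,"dz":0,"spin":-0.05,"claw":-1}
    - {"dx":-0.0006,"dy":-0.0123,"dz":0,"spin":-0.1,"claw":-1}
    - {"dx":-0.0014,"dy":-0.0185,"dz":0,"spin":-0.15,"claw":-1}
    - {"dx":-0.0025,"dy":-0.0246,"dz":0,"spin":-0.2,"claw":-1}
    - {"dx":-0.0038,"dy":-0.0306,"dz":0,"spin":-0.25,"claw":-1}

```text
clock: 10.2
tcp_pos: [483.9, 22.4, 232.8]
tool_rot: [-0.004, -0.092, 0.996, 0.002]
ft_force: [-6.4, 5.9, -1.1]
width: 19.6
gripper_force: 90.9
```

```bash
python3 -c "
from h import *
st()"
```

```text
clk 10.2 tcp [483.9  22.4 232.8] F [5.2 6.9 1.2] M [-1.07  0.67  0.34] r 124.81 phi 0.182 baryaw 0.185 j6 -1.86 g 90.9 Rz [-0.0078  0.0039 -1.    ]
```

Call:
move_arm:
  motion:
    - {"dx":-0.0002,"dy":-0.0062,"dz":0,"spin":-0.05,"claw":-1}
    - {"dx":-0.0006,"dy":-0.0123,"dz":0,"spin":-0.1,"claw":-1}
    - {"dx":-0.0014,"dy":-0.0185,"dz":0,"spin":-0.15,"claw":-1}
    - {"dx":-0.0025,"dy":-0.0246,"dz":0,"spin":-0.2,"claw":-1}
    - {"dx":-0.0025,"dy":-0.0246,"dz":0,"spin":-0.2,"claw":-1}

```text
clock: 10.7
tcp_pos: [490.6, -0.9, 232.6]
tool_rot: [-0.004, -0.189, 0.982, 0.004]
ft_force: [-6.4, 0.7, -0.7]
width: 19.9
gripper_force: 90.9
```

```bash
python3 - <<'E'
from h import *
st()
tp=env.read_camera("top");cv2.imwrite("pics/t6.png",tp)
p=proj("top",[600,45,90]).astype(int);print(p)
im=tp[p[1]-30:p[1]+30,p[0]-40:p[0]+40]
cv2.imwrite("pics/m6.png",cv2.resize(im,None,fx=8,fy=8,interpolation=cv2.INTER_CUBIC))
E
```

```text
clk 10.7 tcp [490.6  -0.9 232.6] F [5.7 3.  0.7] M [-0.4   0.6   0.48] r 124.87 phi 0.376 baryaw 0.381 j6 -2.1 g 90.9 Rz [-0.0094  0.0062 -0.9999]
[235 181]
```

View pics/m6.png

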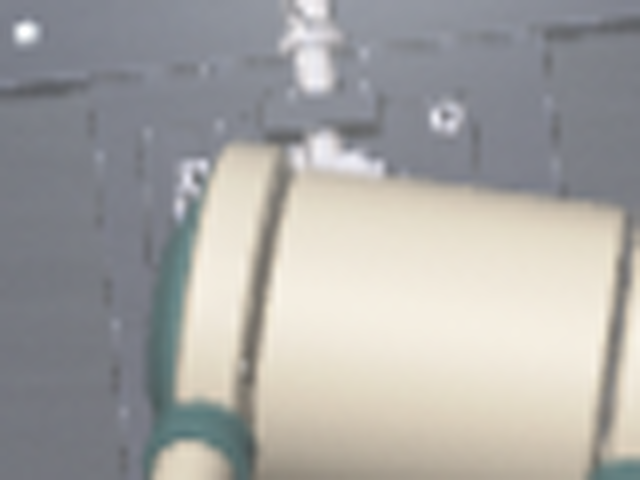

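The arm hides the boss from the top camera, so from here I'll follow the clicks by the torque about the ratchet axis (Mz + r·Fy). So far it reads 0.38, 1.10, 1.19, then 0.85 after the drop at the third click. From here I'll use small steps.

Call:
move_arm:
  motion:
    - {"dx":-0.0001,"dy":-0.0037,"dz":0,"spin":-0.03,"claw":-1}
    - {"dx":-0.0002,"dy":-0.0074,"dz":0,"spin":-0.06,"claw":-1}
    - {"dx":-0.0004,"dy":-0.0099,"dz":0,"spin":-0.08,"claw":-1}
    - {"dx":-0.0004,"dy":-0.0099,"dz":0,"spin":-0.08,"claw":-1}

```text
clock: 11.15
tcp_pos: [495.0, -10.9, 232.7]
tool_rot: [-0.004, -0.23, 0.973, 0.002]
ft_force: [-6.4, 2.1, -1.3]
width: 19.5
gripper_force: 91.0
```

```bash
cat >> h.py <<'E'
    print("torque",(R.T@o["moment"])[2]+.1245*(R.T@o["ft_force"])[1])
E
python3 -c "
from h import *
st()"
```

```text
clk 11.15 tcp [495.  -10.9 232.7] F [4.8 4.7 1.3] M [-0.85  0.61  0.21] r 124.91 phi 0.464 baryaw 0.464 j6 -2.2 g 91.0 Rz [-0.0086  0.0025 -1.    ]
torque 0.8006744268153193
```

Call:
move_arm:
  motion:
    - {"dx":-0.0001,"dy":-0.0025,"dz":0,"spin":-0.02,"claw":-1}
    - {"dx":-0.0001,"dy":-0.0037,"dz":0,"spin":-0.03,"claw":-1}
    - {"dx":-0.0001,"dy":-0.0037,"dz":0,"spin":-0.03,"claw":-1}

```text
clock: 11.45
tcp_pos: [496.6, -13.9, 232.6]
tool_rot: [-0.004, -0.244, 0.97, 0.003]
ft_force: [-7.9, 3.1, -1.9]
width: 19.9
gripper_force: 91.1
```

```bash
python3 -c "
from h import *
st()"
```

```text
clk 11.45 tcp [496.6 -13.9 232.6] F [5.5 6.4 2. ] M [-0.91  0.5   0.45] r 124.89 phi 0.491 baryaw 0.493 j6 -2.23 g 91.1 Rz [-0.009   0.0032 -1.    ]
torque 1.2472954076507672
```

Call:
move_arm:
  motion:
    - {"dx":-0.0001,"dy":-0.0025,"dz":0,"spin":-0.02,"claw":-1}
    - {"dx":-0.0001,"dy":-0.0037,"dz":0,"spin":-0.03,"claw":-1}
    - {"dx":-0.0001,"dy":-0.0037,"dz":0,"spin":-0.03,"claw":-1}

```text
clock: 11.75
tcp_pos: [498.5, -17.3, 232.6]
tool_rot: [-0.004, -0.259, 0.966, 0.002]
ft_force: [-7.9, 2.7, -1.1]
width: 19.4
gripper_force: 91.0
```

```bash
python3 -c "
from h import *
st()"
```

```text
clk 11.75 tcp [498.5 -17.3 232.6] F [5.5 6.3 1.2] M [-0.86  0.56  0.27] r 124.86 phi 0.522 baryaw 0.524 j6 -2.27 g 91.0 Rz [-0.0089  0.0026 -1.    ]
torque 1.0530911845835464
```

Call:
move_arm:
  motion:
    - {"dx":-0.0001,"dy":-0.0025,"dz":0,"spin":-0.02,"claw":-1}
    - {"dx":-0.0001,"dy":-0.0037,"dz":0,"spin":-0.03,"claw":-1}
    - {"dx":-0.0001,"dy":-0.0037,"dz":0,"spin":-0.03,"claw":-1}

```text
clock: 12.05
tcp_pos: [500.2, -20.2, 232.6]
tool_rot: [-0.004, -0.273, 0.962, 0.003]
ft_force: [-7.7, 3.7, -1.7]
width: 19.7
gripper_force: 91.2
```

```bash
python3 -c "
from h import *
st()"
```

```text
clk 12.05 tcp [500.2 -20.2 232.6] F [4.6 7.2 1.8] M [-1.14  0.53  0.54] r 124.87 phi 0.549 baryaw 0.553 j6 -2.31 g 91.2 Rz [-0.0096  0.0037 -0.9999]
torque 1.431777184382933
```

Call:
move_arm:
  motion:
    - {"dx":-0.0001,"dy":-0.0025,"dz":0,"spin":-0.02,"claw":-1}
    - {"dx":-0.0001,"dy":-0.0037,"dz":0,"spin":-0.03,"claw":-1}
    - {"dx":-0.0001,"dy":-0.0037,"dz":0,"spin":-0.03,"claw":-1}

```text
clock: 12.35
tcp_pos: [502.0, -23.1, 232.5]
tool_rot: [-0.004, -0.287, 0.958, 0.003]
ft_force: [-9.2, 3.3, -0.7]
width: 19.5
gripper_force: 91.4
```

```bash
python3 -c "
from h import *
st()"
```

```text
clk 12.35 tcp [502.  -23.1 232.5] F [5.8 7.8 0.8] M [-1.22  0.52  0.55] r 124.86 phi 0.577 baryaw 0.582 j6 -2.34 g 91.4 Rz [-0.0102  0.0042 -0.9999]
torque 1.5281659667887992
```

Call:
move_arm:
  motion:
    - {"dx":-0.0001,"dy":-0.0025,"dz":0,"spin":-0.02,"claw":-1}
    - {"dx":-0.0001,"dy":-0.0037,"dz":0,"spin":-0.03,"claw":-1}
    - {"dx":-0.0001,"dy":-0.0037,"dz":0,"spin":-0.03,"claw":-1}

```text
clock: 12.65
tcp_pos: [505.0, -27.3, 232.7]
tool_rot: [-0.004, -0.303, 0.953, 0.001]
ft_force: [-6.6, -2.1, -2.7]
width: 19.3
gripper_force: 90.9
```

```bash
python3 -c "
from h import *
st()"
```

```text
clk 12.65 tcp [505.  -27.3 232.7] F [6.6 2.  2.8] M [-0.39  0.79  0.02] r 124.84 phi 0.618 baryaw 0.616 j6 -2.38 g 90.9 Rz [-7.8e-03  1.0e-04 -1.0e+00]
torque 0.2778799871745011
```

The torque fell from 1.53 to 0.28, so the fourth click came at bar angle of about 1.09. The bar therefore leads the eye by about 0.09. I'll go about 0.115 further, which puts the ratchet near 1.15.

Call:
move_arm:
  motion:
    - {"dx":-0.0001,"dy":-0.0037,"dz":0,"spin":-0.03,"claw":-1}
    - {"dx":-0.0002,"dy":-0.0074,"dz":0,"spin":-0.06,"claw":-1}
    - {"dx":-0.0005,"dy":-0.0105,"dz":0,"spin":-0.085,"claw":-1}
    - {"dx":-0.0005,"dy":-0.0105,"dz":0,"spin":-0.085,"claw":-1}
    - {"dx":-0.0005,"dy":-0.0105,"dz":0,"spin":-0.085,"claw":-1}

```text
clock: 13.15
tcp_pos: [511.0, -35.2, 232.6]
tool_rot: [-0.004, -0.343, 0.939, 0.002]
ft_force: [-7.9, 0.5, -1.1]
width: 19.4
gripper_force: 91.1
```

```bash
python3 -c "
from h import *
st()"
```

```text
clk 13.15 tcp [511.  -35.2 232.6] F [5.7 5.5 1.2] M [-0.86  0.7   0.31] r 124.84 phi 0.697 baryaw 0.699 j6 -2.47 g 91.1 Rz [-0.0092  0.0017 -1.    ]
torque 1.000454816762292
```

Call:
move_arm:
  motion:
    - {"dx":-0.0001,"dy":-0.0025,"dz":0,"spin":-0.02,"claw":-1}
    - {"dx":-0.0001,"dy":-0.0037,"dz":0,"spin":-0.03,"claw":-1}
    - {"dx":-0.0001,"dy":-0.0037,"dz":0,"spin":-0.03,"claw":-1}
    - {"dx":-0.0001,"dy":-0.0037,"dz":0,"spin":-0.03,"claw":-1}
    - {"dx":-0.0001,"dy":-0.0037,"dz":0,"spin":-0.03,"claw":-1}

```text
clock: 13.65
tcp_pos: [513.3, -37.8, 232.6]
tool_rot: [-0.004, -0.357, 0.934, 0.003]
ft_force: [-7.7, -0.1, -1.7]
width: 19.6
gripper_force: 91.2
```

Call:
move_arm:
  motion:
    - {"dx":0,"dy":0,"dz":0,"spin":0,"claw":-1}
    - {"dx":0,"dy":0,"dz":0,"spin":0,"claw":-1}
    - {"dx":0,"dy":0,"dz":0,"spin":0,"claw":-1}

```text
clock: 13.95
tcp_pos: [513.3, -37.8, 232.6]
tool_rot: [-0.004, -0.357, 0.934, 0.003]
ft_force: [-7.6, 0.9, -1.0]
width: 19.4
gripper_force: 91.2
```

```bash
python3 -c "
from h import *
st(); print(env.get_obs()['qvel'].round(4))"
```

```text
clk 13.95 tcp [513.3 -37.8 232.6] F [5.1 5.8 1.1] M [-0.94  0.67  0.36] r 124.84 phi 0.725 baryaw 0.729 j6 -2.51 g 91.2 Rz [-0.0095  0.002  -1.    ]
torque 1.076997828565598
[ 0.0004 -0.0011 -0.      0.0004  0.0011 -0.0004]
```

The bar is steady and loaded (torque 1.08) with the ratchet at about 1.14, and the collar is still pressed home. Handing in.

```bash
python3 -c "
from h import *
print(env.hand_in())"
```

```text
the job is handed in; nothing more can be done
None
```

I handed the job in with the bar gripped in the eye, collar against the boss, and held steady just past the fourth click; the result wasn't reported back, and the clicks and the final ratchet angle (about 1.14 rad) come from torque readings because the arm hid the boss from the top camera.

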